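# Lift a bread roll off the office snack board with the tongs

## Robot

A 6-joint arm with a two-finger parallel gripper is mounted at the origin on the work surface. World frame = base frame: x ahead of the robot, y to its left, z up, the work surface at z = 0. Lengths are in m, angles in rad, forces in N, time in s.
With the tool pointing down it reaches from about 0.35 to 0.975 m from the base axis. Payload 4.9 kg.
Tool frame: the origin (TCP) lies midway between the tips of the shut fingers; the grasp point (between the pads) lies manip.grip_depth behind it (manip.grip_depth is the distance from the TCP to the grasp point, in m); z points along the fingers, x is the direction in which the jaws open and shut, and the axes are right-handed (so a half turn about z gives the same grasp; the last joint's range is limited). The gripper opens to 85 mm and grips with 20 to 120 N. Pads are 22 mm wide; open, the fingers measure 114 mm over their backs; the gripper's body (76 mm by 85 mm) begins 54 mm behind the grasp point. The pads swing forward as they close: fully open they stand 13 mm farther back than shut.
Start: joints at [-1.255, 0.053, 1.613, -0, 1.476, -0.119], TCP at [0.263, -0.567, 0.231] pointing down, gripper open.
Joint ranges: [-3.01, 3.01], [-1.01, 2.22], [0.06, 2.58], [-1.02, 4.17], [0.09, 2.62], [-3.14, 3.14]. Speed limits (rad/s): [2.57, 2.57, 3.14, 3.14, 3.14, 3.14].

## Interface

Orientations are given as a unit quaternion [w, x, y, z].
In Python, from plant import state, grab_frame, ticket, manip gives the robot as it stands.
- The arm moves only by the tool carry_out, never from a script. Its argument "moves" is a list that holds one entry, the list of rows, each a list of 7 numbers: the turn, a rotation vector about the tool's x, y, z each as a share of 5 degrees, from -1 to 1, then the shift along the tool's x, y, z each as a share of 0.04 m, from -1 to 1, then the gripper command: -1 is shut, 1 is fully open, values between are in proportion. A call has 1 to 8 rows; each row shifts and turns the commanded pose from where the row before left it, along the tool's axes as they then stand; what a row does not reach is not made up. A row lasts 1/12 s, in which the tool goes at most 41.7 mm and 7.16 degrees, less where a joint would pass 70% of its speed; a pose out of reach is approached as far as the arm can. A call with a number of a shift or a turn outside -1 to 1 is refused whole. A call with a gripper value outside its range is refused whole. The fingers move at their own pace and stop on an object; the grip force is fixed at half the most. Time passes only in rows, so rows that do not move let the fingers close. It gives the time, the measured TCP pose, the force and the opening at its end, in the units of the state.
- state(): the state, without advancing time (a new reading comes with each control period).
- grab_frame(name): name is "scene" or "top" or "wrist"; returns a dict with "frame" (480x640x3 uint8, red, green, blue), "z_map" (480x640 float32, m along the optical axis (not along the pixel's ray), 0 where there is no reading), "K" (3x3 intrinsics, pixels), "k1" (the pictures are not rectified: a ray, as slopes to the right and down, at radius r is drawn at 1 + k1 r^2 times it, then the intrinsics apply), "world_from_camera" (4x4, takes a point from camera to world coordinates); the wrist camera has in their place "hand_eye" (4x4, takes a point from camera to tool coordinates, whose origin is the TCP and whose axes are the tool frame's). Camera axes: x right, y down, z forward; pixel columns grow to the right and rows downward; lengths in m; the calibration is good to about 2 mm. A picture is of the moment at which its call begins: read the wrist's pose just before it.
- ticket.job_done(): hands the job in, once; it reports no verdict.
The state is a dict: "time": time; "joint_pos": joint angles; "joint_vel": joint speeds; "joint_efforts": joint torques, N m; "tool_pos": TCP position; "tool_rot": TCP orientation; "contact_force": force on the tool from outside, world axes, zero at the start; "ft_torque": the same for the moment, N m; "gripper_width": opening from 0.0 (shut) to 1.0 (fully open).
Only numpy, scipy, OpenCV 4.12 (cv2) and the standard library are available. Lean on these libraries where they do the work, as an engineer would, in place of code of your own. Each camera call takes 0.05 s, during which the arm holds its last target.

## Task

Take the tongs from their rest, close their jaws on the small round bread roll on the serving board, and lift it about 12 cm above where it lay, touching the bread only with the tongs. Leave the long roll, the bagel and the jam jar where they are. Finish while still holding: the gripper keeps squeezing the tongs and the roll hangs still in their jaws, carried by nothing else.

Things in the scene. Friction and masses are not known exactly. Their poses are not given: they have to be found in the camera images.
- tongs: Serving tongs lying level on their side on the white rest: two steel arms spreading sideways from a rear pivot, black grips half-way, flat steel jaws in front. 216 mm long, 24 mm high, 110 g. Origin on the underside, midway between the grips; x along the centreline from pivot (x = -105 mm) to jaws (x = +85 mm), y to the left arm, z up. Frame fixed in the left arm.
- tongs_grip (a point): Centre of the tongs' grip section, 12 mm above the underside, midway between the two black grips (each 50 mm long, 24 mm high; 56 mm over their outsides when open); axes as the tongs. At the start 34 mm above the table, with only the table below the grips. A spring holds the tongs open: squeezing takes 6 N at first, 9 N when the jaws meet the round roll (grips then 37 mm over their outsides).
- tongs_jaws (a point): Point midway between the open jaws, at half height, 85 mm ahead of the grip centre along x, level with it. Jaws 36 mm long (x), 24 mm high, 4 mm thick; open: 78 mm between them, 92 mm over the outsides. They close 1.8 mm for each 1 mm at the grips, and spring open when let go.
- tongs_arm: The right-hand arm of the tongs (the -y side), turning about the pivot; origin at the pivot, on the underside; axes parallel to those of the tongs while these are open.
- rest: White ceramic tongs rest, fixed: two cross bars 25 mm high, under the steel arms, on a thin 20 mm wide spine (6 mm high), one bar (50 mm wide) 70 mm behind its origin, one (110 mm wide) 55 mm ahead of it, each 12 mm thick. Origin on the table; x points along the tongs as they lie.
- board: Wooden serving board on feet, fixed, 110 mm deep (x) by 320 mm wide (y), its top 45 mm above the table. Origin on the table under its centre; x points away from the robot's side, z up. The three breads stand on its top in a row along y, about 105 mm apart, in any order.
- round_roll: The small round bread roll: 46 mm across with upright sides, 41 mm high, domed top with a scored cross, flat base, firm, 50 g. Origin at the centre of its underside, z up.
- round_roll_center (a point): Centre of the round bread roll, 20 mm above its underside.
- long_roll_center (a point): Centre of the long bread roll (90 x 42 x 36 mm, its length about along the board's x), half-way up; leave it alone.
- bagel_center (a point): Centre of the bagel (ring, 68 mm across, 28 mm high), half-way up; leave it alone.
- jar_center (a point): Centre of a closed jam jar (64 mm across, 85 mm high) standing on the table, half-way up; leave it alone.
Mind the look-alikes: they are no part of the job. What is shaped like the round_roll but blue is not meant. What is shaped like the tongs but pink is not meant.

How it is judged:
By the outcome, as a careful person would: the job done as asked, in the order asked, and still so for the second after the job is handed in, while the arm keeps its last pose, push and grip.
It also fails if it takes over 42 s, if anything falls off the work surface, if the arm or the gripper's body presses on something with over 40 N, if the wrist force passes 120 N, or if a joint passes its speed limit or range.

## Working session

There is one attempt and no reset: what is moved stays moved. The work goes in short steps, Python scripts to look and compute and a tool call to move; the robot and the scene stay as the last step left them, time stands still between calls to the robot, and variables do not carry over. Pictures are saved under pics/ and viewed, and the job is handed in when it is done.

Besides the shell and the picture viewer there is one more tool, called after "Emit:" by a JSON object that holds its "fn" and its "kwargs". carry_out: Moves the arm, as the interface text tells. Shift numbers are shares of 0.04 m and turn numbers shares of 5 degrees, none past 1 either way. Its arguments: {"type":"object","properties":{"moves":{"type":"array"}},"required":["moves"]}

```bash
mkdir -p pics; ls; python3 - <<'E'
from plant import state, grab_frame, ticket, manip
import cv2, numpy as np, pickle
s=state();print(s); print(manip.grip_depth)
for n in ["scene","top","wrist"]:
    f=grab_frame(n); cv2.imwrite(f"pics/{n}0.png",f["frame"][:,:,::-1]); pickle.dump(f,open(f"{n}0.pkl","wb"))
    print(n,f["K"],f["k1"],f.get("world_from_camera",f.get("hand_eye")))
E
```

```text
pics
{'time': 0.0, 'joint_pos': array([-1.25502137e+00,  5.33321573e-02,  1.61430117e+00,  1.11139379e-06,
        1.47598597e+00, -1.19002836e-01]), 'joint_vel': array([ 0.00079501, -0.00059144,  0.00043037, -0.00055201,  0.00332475,
        0.00129825]), 'joint_efforts': array([ 2.42085189e-04, -3.93680799e+01, -3.70175171e+01, -1.46939415e-04,
        7.18542491e-03,  1.49207196e-06]), 'tool_pos': array([ 0.26306006, -0.56625726,  0.23007405]), 'tool_rot': array([-6.43105527e-04,  8.42973108e-01, -5.37954750e-01, -7.83091914e-04]), 'contact_force': array([-0.25286926,  0.14685424, -0.10912485]), 'ft_torque': array([-0.02492593,  0.03712331, -0.02666345]), 'gripper_width': 0.996747677964036}
0.0187
scene [[517.25612034   0.         319.39848077]
 [  0.         517.25612034 239.20679772]
 [  0.           0.           1.        ]] -0.006349873808291077 [[ 0.74024254  0.53028937 -0.41332089  1.10087963]
 [ 0.67226497 -0.57460092  0.46679074 -0.63888852]
 [ 0.0100396  -0.62339952 -0.78183902  1.13438528]
 [ 0.          0.          0.          1.        ]]
top [[512.49540352   0.         315.15598396]
 [  0.         512.49540352 239.13501463]
 [  0.           0.           1.        ]] -0.14816217290060713 [[-0.01984832 -0.99550239  0.09263386  0.4531772 ]
 [-0.99973934  0.02080728  0.00939776 -0.00794148]
 [-0.01128295 -0.09242318 -0.99565589  1.16441204]
 [ 0.          0.          0.          1.        ]]
wrist [[358.87437889   0.         318.96992425]
 [  0.         358.87437889 239.17819549]
 [  0.           0.           1.        ]] -0.008430692137503332 [[ 9.99999899e-01  2.59377926e-04 -3.67846120e-04 -3.02457007e-04]
 [-1.29304281e-04  9.48359949e-01  3.17196139e-01 -8.01459888e-02]
 [ 4.31124204e-04 -3.17196059e-01  9.48359886e-01 -1.42179546e-01]
 [ 0.00000000e+00  0.00000000e+00  0.00000000e+00  1.00000000e+00]]
```

View pics/top0.png

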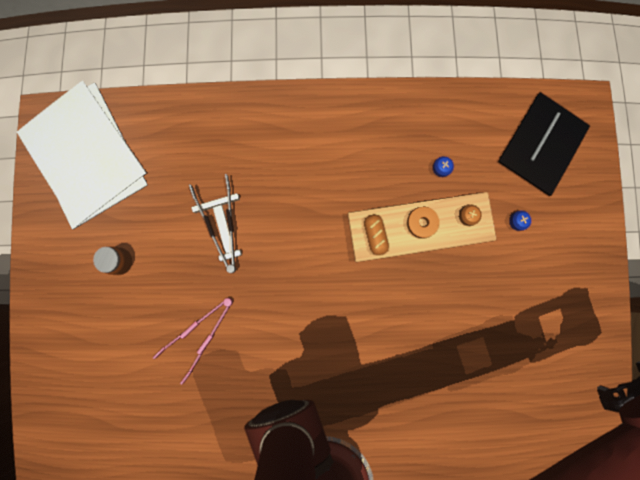

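View pics/scene0.png

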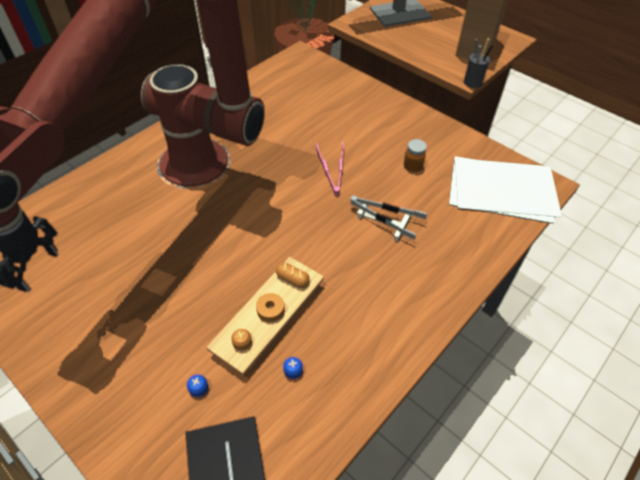

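```bash
cat > h.py <<'E'
import numpy as np, cv2, pickle
def ray(f,u,v,T=None):
    K=f["K"]; k1=float(f["k1"])
    d=np.array([(u-K[0,2])/K[0,0],(v-K[1,2])/K[1,1]]); p=d.copy()
    for _ in range(20): p=d/(1+k1*(p@p))
    T=f["world_from_camera"] if T is None else T
    return T[:3,3],T[:3,:3]@np.array([p[0],p[1],1.])
def onz(f,u,v,z,T=None):
    o,d=ray(f,u,v,T); return o+d*(z-o[2])/d[2]
def dep(f,u,v,T=None):
    o,d=ray(f,u,v,T); return o+d*f["z_map"][int(round(v)),int(round(u))]
def tcp(s):
    from scipy.spatial.transform import Rotation as R
    q=s["tool_rot"]; T=np.eye(4); T[:3,:3]=R.from_quat(q,scalar_first=True).as_matrix(); T[:3,3]=s["tool_pos"]; return T
def proj(f,P,T=None):
    T=f["world_from_camera"] if T is None else T
    c=np.linalg.inv(T)@np.append(P,1); p=c[:2]/c[2]; p=p*(1+float(f["k1"])*(p@p)); return f["K"][:2,:2]@p+f["K"][:2,2]
E
python3 - <<'E'
from h import *
f=pickle.load(open("top0.pkl","rb"));g=pickle.load(open("scene0.pkl","rb"))
np.set_printoptions(precision=4,suppress=True)
for n,u,v,z in [("roll",471,214,.08),("bagel",423,222,.07),("long",376,235,.08),("pivot",231,268,.046),("jawL",193,187,.046),("jawR",228,177,.046),("b1",350,213,.045),("b2",489,193,.045),("b3",496,240,.045),("b4",356,262,.045),("jar",105,260,.085),("pinkpivot",228,301,.03)]:
    print(n,onz(f,u,v,z),dep(f,u,v))
print("scene");
for n,u,v,z in [("roll",241,338,.08),("pivot",353,201,.046),("jawa",426,216,.046),("jawb",413,236,.046)]: print(n,onz(g,u,v,z),dep(g,u,v))
im=f["frame"][:,:,::-1]
cv2.imwrite("pics/topc.png",cv2.resize(im[160:290,170:270],None,fx=6,fy=4.6*6/4.6*0+6 and 4.6,interpolation=cv2.INTER_CUBIC))
E
```

```text
roll [ 0.6015 -0.3352  0.08  ] [ 0.6006 -0.3332  0.0866]
bagel [ 0.5873 -0.2314  0.07  ] [ 0.5908 -0.2371  0.0419]
long [ 0.5602 -0.1274  0.08  ] [ 0.56   -0.1271  0.0821]
pivot [0.4975 0.1885 0.046 ] [0.4974 0.1883 0.0472]
jawL [0.6803 0.2741 0.046 ] [ 0.6904  0.2866 -0.0038]
jawR [0.7008 0.1947 0.046 ] [ 0.7115  0.2034 -0.0021]
b1 [ 0.6136 -0.0753  0.045 ] [ 0.6136 -0.0754  0.0448]
b2 [ 0.6532 -0.3899  0.045 ] [ 0.6617 -0.4062 -0.0026]
b3 [ 0.547  -0.4001  0.045 ] [ 0.5507 -0.4156  0.0007]
b4 [ 0.5053 -0.0856  0.045 ] [ 0.5075 -0.0889 -0.002 ]
jar [0.5176 0.4602 0.085 ] [0.5178 0.4614 0.0822]
pinkpivot [0.425  0.1987 0.03  ] [0.4248 0.2004 0.0206]
scene
roll [ 0.6052 -0.3409  0.08  ] [ 0.6065 -0.3417  0.0828]
pivot [0.5022 0.1797 0.046 ] [0.4983 0.1849 0.0391]
jawa [0.689  0.2749 0.046 ] [0.6865 0.2804 0.0393]
jawb [0.7046 0.1913 0.046 ] [0.7002 0.2005 0.034 ]
```

View pics/topc.png

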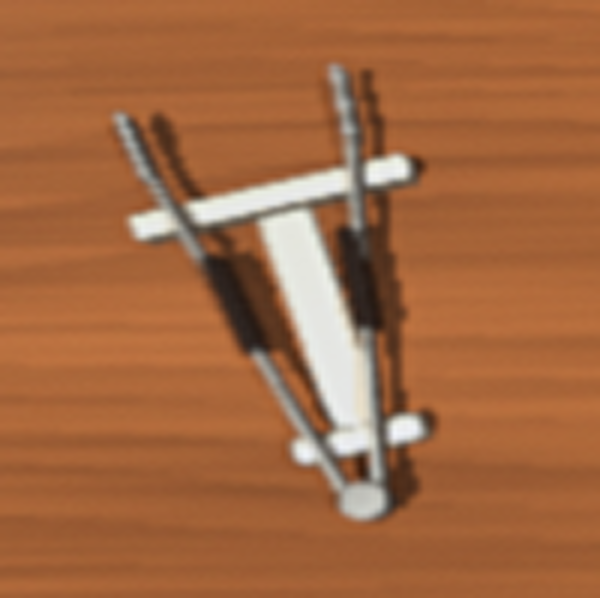

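Emit:
{"fn": "carry_out", "kwargs": {"moves": [[[0,0,0.8,0,0,0,1],[0,0,0.8,0,0,0,1],[0,0,0.8,0,0,0,1],[0,0,0,0,0,0,1]]]}}

```text
time: 0.48
tool_pos: [0.2632, -0.5666, 0.2307]
tool_rot: [-0.0, 0.782, -0.624, -0.0]
contact_force: [0.7, 0.7, 1.0]
gripper_width: 0.996
```

```bash
cat > go.py <<'E'
import sys
from plant import state,manip
from h import *
np.set_printoptions(precision=4,suppress=True)
def go(target,yaw=None,s=None):
    """target TCP; yaw deg of tool-x"""
    s=s or state(); T=tcp(s); d=T[:3,:3].T@(np.array(target)-T[:3,3])
    print("tcp",T[:3,3],"toolx yaw",np.degrees(np.arctan2(T[1,0],T[0,0])),"tilt z",T[:3,2],"w",s["gripper_width"],"F",s["contact_force"],"t",s["time"])
    print("shift units (0.04):",d/0.04,"dist",np.linalg.norm(d),"rows",np.linalg.norm(d)/0.04)
if __name__=="__main__": go([float(a) for a in sys.argv[1:4]])
E
python3 go.py 0.60 0.2115 0.22; cat h.py >/dev/null
```

```text
tcp [ 0.2632 -0.5666  0.2307] toolx yaw -77.15237015432523 tilt z [-0.0003  0.0009 -1.    ] w 0.9955300023348935 F [0.7418 0.6779 0.9846] t 0.4833
shift units (0.04): [-17.0921 -12.5351   0.2832] dist 0.847912475067755 rows 21.197811876693876
```

Emit:
{"fn": "carry_out", "kwargs": {"moves": [[[0,0,0,-0.74,-0.545,0,1],[0,0,0,-0.74,-0.545,0,1],[0,0,0,-0.74,-0.545,0,1],[0,0,0,-0.74,-0.545,0,1],[0,0,0,-0.74,-0.545,0,1],[0,0,0,-0.74,-0.545,0,1],[0,0,0,-0.74,-0.545,0,1],[0,0,0,-0.74,-0.545,0,1]]]}}

```text
time: 1.15
tool_pos: [0.3806, -0.2953, 0.2312]
tool_rot: [-0.0, 0.783, -0.622, 0.0]
contact_force: [1.3, -0.1, 0.8]
gripper_width: 0.997
```

Emit:
{"fn": "carry_out", "kwargs": {"moves": [[[0,0,0,-0.74,-0.545,0,1],[0,0,0,-0.74,-0.545,0,1],[0,0,0,-0.74,-0.545,0,1],[0,0,0,-0.74,-0.545,0,1],[0,0,0,-0.74,-0.545,0,1],[0,0,0,-0.74,-0.545,0,1],[0,0,0,-0.74,-0.545,0,1],[0,0,0,-0.74,-0.545,0,1]]]}}

```text
time: 1.82
tool_pos: [0.4977, -0.0254, 0.2313]
tool_rot: [-0.0, 0.783, -0.622, 0.0]
contact_force: [0.2, -0.8, 0.8]
gripper_width: 1.001
```

Emit:
{"fn": "carry_out", "kwargs": {"moves": [[[0,0,0,-0.74,-0.545,0,1],[0,0,0,-0.74,-0.545,0,1],[0,0,0,-0.74,-0.545,0,1],[0,0,0,-0.74,-0.545,0,1],[0,0,0,-0.74,-0.545,0,1],[0,0,0,-0.74,-0.545,0,1],[0,0,0,-0.74,-0.545,0,1],[0,0,0,0,0,0,1]]]}}

```text
time: 2.48
tool_pos: [0.6007, 0.2139, 0.2303]
tool_rot: [-0.001, 0.784, -0.62, -0.001]
contact_force: [-0.9, -0.7, 0.6]
gripper_width: 1.002
```

```bash
python3 go.py 0.60 0.2115 0.22; python3 - <<'E'
from plant import *
from h import *
s=state(); f=grab_frame("wrist"); pickle.dump((s,f),open("w1.pkl","wb")); cv2.imwrite("pics/w1.png",f["frame"][:,:,::-1])
E
```

```text
tcp [0.6007 0.2139 0.2303] toolx yaw -76.70163028401566 tilt z [-0.0005  0.0021 -1.    ] w 1.001618730446278 F [-0.8783 -0.6755  0.5892] t 2.4833
shift units (0.04): [0.054  0.0315 0.2569] dist 0.010574826153219561 rows 0.264370653830489
```

View pics/w1.png

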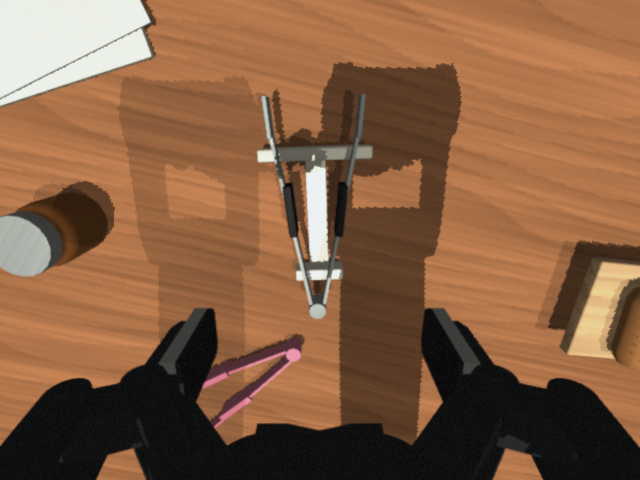

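```bash
python3 - <<'E'
from h import *
np.set_printoptions(precision=4,suppress=True)
s,f=pickle.load(open("w1.pkl","rb")); T=tcp(s)@f["hand_eye"]
im=f["frame"].astype(int); m=(im.max(2)<45).astype(np.uint8); m[:170]=0;m[250:]=0;m[:,:270]=0;m[:,365:]=0
n,l,st,c=cv2.connectedComponentsWithStats(m)
G=[]
for i in range(1,n):
    if st[i,4]>100:
        ys,xs=np.where(l==i); print(st[i],c[i]); 
        z=np.median([dep(f,x,y,T)[2] for x,y in zip(xs,ys)]); P=onz(f,*c[i],0.046,T); print(z,P); G.append(P)
pv=onz(f,317,311,.046,T); a=onz(f,264,97,.046,T); b=onz(f,362,97,.046,T)
print("pivot",pv,dep(f,317,311,T),"tips",a,b)
if len(G)==2: mid=(G[0]+G[1])/2; d=mid-pv; print("mid",mid,"dist",np.linalg.norm(d[:2]),"yaw",np.degrees(np.arctan2(d[1],d[0])), "sep",np.linalg.norm(G[0]-G[1]))
d=(a+b)/2-pv; print("tipmid yaw",np.degrees(np.arctan2(d[1],d[0])),np.linalg.norm(d),np.linalg.norm(a-b))
d=b-a; print("perp yaw",np.degrees(np.arctan2(d[1],d[0]))+90)
E
```

```text
[284 183  14  53 189] [292.4603 205.7725]
0.04051128544659971 [0.5985 0.2392 0.046 ]
[334 182  14  55 492] [340.2785 208.0691]
0.045456640422766065 [0.6066 0.1954 0.046 ]
pivot [0.496  0.1917 0.046 ] [0.4954 0.1916 0.0449] tips [0.6853 0.2824 0.046 ] [0.7044 0.2015 0.046 ]
mid [0.6026 0.2173 0.046 ] dist 0.10957024220984278 yaw 13.503001211090547 sep 0.04458396372097523
tipmid yaw 14.158727506124961 0.20506563757674173 0.08312005792255173
perp yaw 13.2914669082285
```

```bash
python3 go.py 0.599 0.2165 0.11
```

```text
tcp [0.6    0.2115 0.2303] toolx yaw -76.76587169303039 tilt z [-0.0014  0.     -1.    ] w 1.00216981137184 F [0.2513 0.6805 0.3898] t 2.5333
shift units (0.04): [-0.1267 -0.0075  3.0065] dist 0.12036533248872523 rows 3.0091333122181307
```

Emit:
{"fn": "carry_out", "kwargs": {"moves": [[[0,0,0,-0.02,0,0.75,1],[0,0,0,-0.02,0,0.75,1],[0,0,0,-0.02,0,0.5,1],[0,0,0,0,0,0,1],[0,0,0,0,0,0,1],[0,0,0,0,0,0,1]]]}}

```text
time: 3.03
tool_pos: [0.6001, 0.2108, 0.1531]
tool_rot: [-0.001, 0.782, -0.623, 0.001]
contact_force: [0.4, 0.5, 0.1]
gripper_width: 1.002
```

```bash
python3 go.py 0.599 0.2165 0.11; python3 - <<'E'
from plant import *
from h import *
s=state(); f=grab_frame("wrist"); s2=state(); print(s["tool_pos"],s2["tool_pos"]); pickle.dump((s,f),open("w2.pkl","wb")); cv2.imwrite("pics/w2.png",f["frame"][:,:,::-1])
E
```

```text
tcp [0.6001 0.2108 0.1531] toolx yaw -77.09278950115396 tilt z [ 0.0022  0.0004 -1.    ] w 1.0018368594059375 F [0.446  0.4919 0.0979] t 3.0333
shift units (0.04): [-0.1465 -0.0025  1.0765] dist 0.04345855306461196 rows 1.0864638266152988
[0.60011508 0.21075084 0.15306216] [0.6006055  0.21092803 0.15387115]
```

View pics/w2.png

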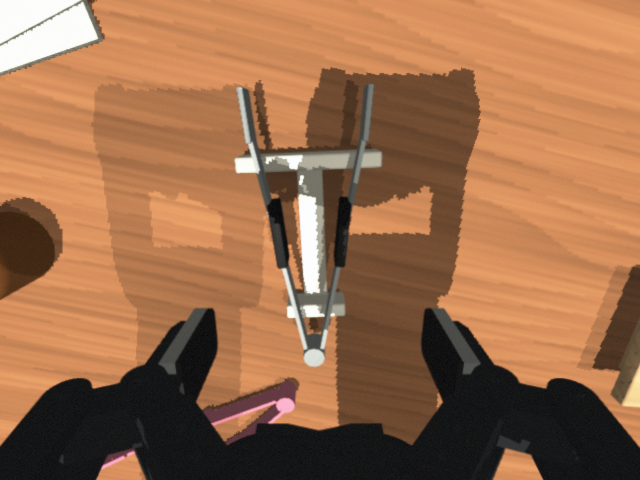

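```bash
python3 - <<'E'
from h import *
np.set_printoptions(precision=4,suppress=True)
s,f=pickle.load(open("w2.pkl","rb")); T=tcp(s)@f["hand_eye"]
P=lambda u,v:onz(f,u,v,.046,T)
pv=P(314,355); a=P(240,88); b=P(370,86); gl=(P(270,199)+P(281,268))/2; gr=(P(345,198)+P(341,266))/2
print(pv,a,b,gl,gr,np.linalg.norm(a-b),np.linalg.norm(gl-gr))
for t in [(a+b)/2,(gl+gr)/2]:
    d=t-pv; print(t,np.linalg.norm(d),np.degrees(np.arctan2(d[1],d[0])))
d=b-a; print(np.degrees(np.arctan2(d[1],d[0]))+90)
E
```

```text
[0.4986 0.1917 0.046 ] [0.6857 0.2826 0.046 ] [0.7055 0.2014 0.046 ] [0.5935 0.2417 0.046 ] [0.6056 0.1942 0.046 ] 0.08361144329989391 0.04905019860226729
[0.6956 0.242  0.046 ] 0.20336363575452804 14.306957678518746
[0.5996 0.218  0.046 ] 0.10435533538549792 14.552150930477946
13.714487296960641
```

Emit:
{"fn": "carry_out", "kwargs": {"moves": [[[0,0,-0.26,-0.17,-0.03,0.5,1],[0,0,0,0,0,0.7,1],[0,0,0,0,0,0.7,1],[0,0,0,0,0,0.7,1],[0,0,0,0,0,0.5,1],[0,0,0,0,0,0.3,1],[0,0,0,0,0,0,1],[0,0,0,0,0,0,1]]]}}

```text
time: 3.75
tool_pos: [0.6, 0.2181, 0.0167]
tool_rot: [-0.001, 0.789, -0.614, 0.001]
contact_force: [0.3, -0.2, 0.3]
gripper_width: 1.003
```

```bash
python3 go.py 0.600 0.2178 0.011;python3 - <<'E'
from plant import *
from h import *
s=state(); f=grab_frame("wrist");pickle.dump((s,f),open("w3.pkl","wb")); cv2.imwrite("pics/w3.png",f["frame"][:,:,::-1])
E
```

```text
tcp [0.6    0.2181 0.0167] toolx yaw -75.79056043184431 tilt z [ 0.0017  0.0004 -1.    ] w 1.0033588502469202 F [ 0.2757 -0.1999  0.3202] t 3.75
shift units (0.04): [0.0083 0.002  0.1416] dist 0.00567532730404839 rows 0.14188318260120975
```

View pics/w3.png

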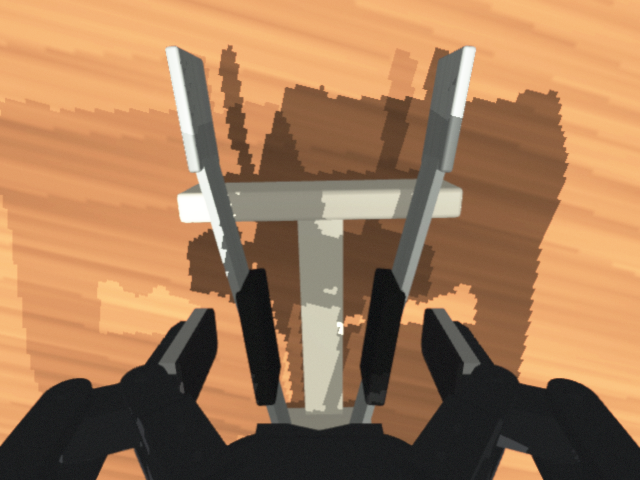

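Emit:
{"fn": "carry_out", "kwargs": {"moves": [[[0,0,0,0,0,0.12,0.4],[0,0,0,0,0,0,0.4],[0,0,0,0,0,0,0.4],[0,0,0,0,0,0,0.15],[0,0,0,0,0,0,0.15],[0,0,0,0,0,0,0.15],[0,0,0,0,0,0,0.15]]]}}

```text
time: 4.38
tool_pos: [0.6009, 0.2184, 0.0132]
tool_rot: [-0.002, 0.789, -0.614, 0.001]
contact_force: [-1.1, -1.0, 6.1]
gripper_width: 0.577
```

```bash
python3 go.py 0.600 0.2178 0.011;python3 - <<'E'
from plant import *
from h import *
s=state(); f=grab_frame("wrist");pickle.dump((s,f),open("w4.pkl","wb")); cv2.imwrite("pics/w4.png",f["frame"][:,:,::-1])
E
```

```text
tcp [0.6009 0.2184 0.0132] toolx yaw -75.78150408172208 tilt z [ 0.004   0.0008 -1.    ] w 0.5770912975816729 F [-1.1008 -0.9543  6.139 ] t 4.3833
shift units (0.04): [0.01   0.0251 0.0551] dist 0.002452246783186118 rows 0.061306169579652944
```

View pics/w4.png

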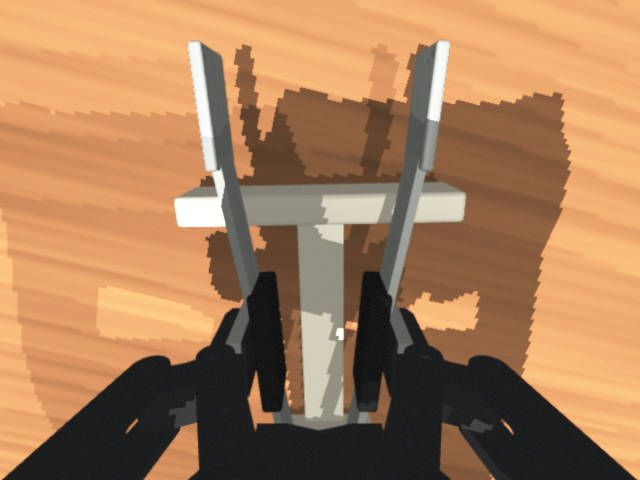

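Emit:
{"fn": "carry_out", "kwargs": {"moves": [[[0,0,0,0,0,-0.1,0.12],[0,0,0,0,0,-0.2,0.12],[0,0,0,0,0,-0.3,0.12],[0,0,0,0,0,-0.5,0.12],[0,0,0,0,0,-0.5,0.12],[0,0,0,0,0,-0.5,0.12],[0,0,0,0,0,-0.4,0.12],[0,0,0,0,0,-0.2,0.12]]]}}

```text
time: 5.1
tool_pos: [0.6004, 0.2185, 0.1224]
tool_rot: [-0.002, 0.789, -0.614, 0.001]
contact_force: [0.9, -0.7, -1.4]
gripper_width: 0.561
```

```bash
python3 go.py 0.600 0.2178 0.16;python3 - <<'E'
from plant import *
from h import *
s=state(); f=grab_frame("wrist");pickle.dump((s,f),open("w5.pkl","wb")); cv2.imwrite("pics/w5.png",f["frame"][:,:,::-1])
f=grab_frame("scene");pickle.dump(f,open("s5.pkl","wb")); cv2.imwrite("pics/s5.png",f["frame"][:,:,::-1])
E
```

```text
tcp [0.6004 0.2185 0.1224] toolx yaw -75.77926751165816 tilt z [ 0.0047  0.0011 -1.    ] w 0.5608027819165481 F [ 0.8544 -0.6622 -1.3902] t 5.1
shift units (0.04): [ 0.0138  0.0085 -0.94  ] dist 0.03760671198617407 rows 0.9401677996543517
```

View pics/w5.png

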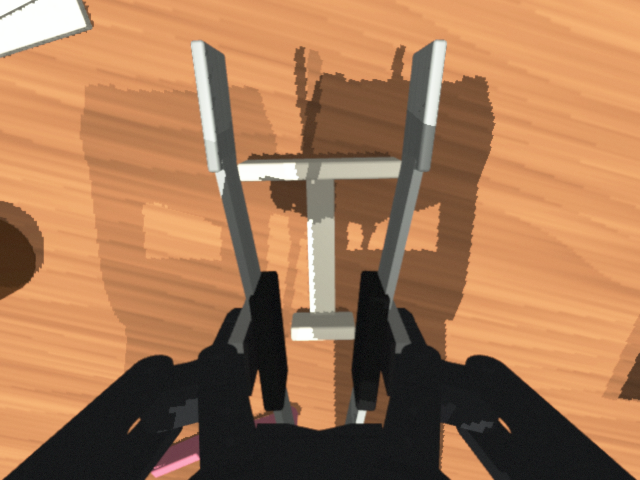

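View pics/s5.png

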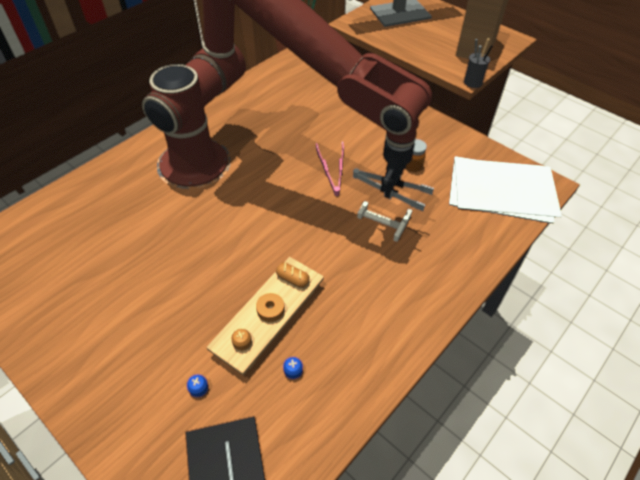

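Emit:
{"fn": "carry_out", "kwargs": {"moves": [[[0,0,0.2,0,0,-0.2,0.12],[0,0,0.4,0,0,-0.3,0.12],[0,0,0.4,0,0,-0.4,0.12],[0,0,0.3,0,0,-0.4,0.12],[0,0,0.1,0,0,-0.2,0.12],[0,0,0,0,0,0,0.12]]]}}

```text
time: 5.7
tool_pos: [0.5998, 0.2182, 0.1802]
tool_rot: [-0.001, 0.75, -0.661, 0.001]
contact_force: [-0.6, 0.3, -1.3]
gripper_width: 0.564
```

```bash
python3 go.py 0.517 -0.347 0.18; python3 - <<'E'
from h import *
np.set_printoptions(precision=4,suppress=True)
s,f=pickle.load(open("w5.pkl","rb")); T=tcp(s); W=T@f["hand_eye"]; z=s["tool_pos"][2]-.0132+.046
for u,v in [(193,43),(443,43),(214,168),(424,170),(262,275),(375,275)]:
    print(u,v,(T[:3,:3].T@(onz(f,u,v,z,W)-T[:3,3])), (T[:3,:3].T@(dep(f,u,v+3,W)-T[:3,3])))
E
```

```text
tcp [0.5998 0.2182 0.1802] toolx yaw -82.80189920244375 tilt z [ 0.0026  0.0006 -1.    ] w 0.5636022388734383 F [-0.6156  0.3461 -1.3438] t 5.7
shift units (0.04): [13.7602  3.8245 -0.0079] dist 0.5712706408595287 rows 14.281766021488218
193 43 [-0.0346 -0.1    -0.0323] [-0.0342 -0.099  -0.0336]
443 43 [ 0.0339 -0.1    -0.0323] [ 0.0339 -0.0992 -0.0324]
214 168 [-0.0318 -0.0661 -0.0325] [-0.0321 -0.0651 -0.0319]
424 170 [ 0.0318 -0.0655 -0.0325] [ 0.0773 -0.0425  0.1241]
262 275 [-0.019  -0.0309 -0.0327] [-0.0219 -0.0224 -0.0166]
375 275 [ 0.0186 -0.0309 -0.0327] [ 0.0215 -0.0221 -0.0159]
```

Emit:
{"fn": "carry_out", "kwargs": {"moves": [[[0,0,0,0.2,0.056,0,0.12],[0,0,0,0.4,0.111,0,0.12],[0,0,0,0.6,0.167,0,0.12],[0,0,0,0.6,0.167,0,0.12],[0,0,0,0.6,0.167,0,0.12],[0,0,0,0.6,0.167,0,0.12],[0,0,0,0.6,0.167,0,0.12],[0,0,0,0.6,0.167,0,0.12]]]}}

```text
time: 6.37
tool_pos: [0.5719, 0.0431, 0.1766]
tool_rot: [0.001, 0.75, -0.661, -0.001]
contact_force: [1.4, 0.2, -1.2]
gripper_width: 0.56
```

Emit:
{"fn": "carry_out", "kwargs": {"moves": [[[0,0,0,0.6,0.167,0,0.12],[0,0,0,0.6,0.167,0,0.12],[0,0,0,0.6,0.167,0,0.12],[0,0,0,0.6,0.167,0,0.12],[0,0,0,0.6,0.167,0,0.12],[0,0,0,0.6,0.167,0,0.12],[0,0,0,0.6,0.167,0,0.12],[0,0,0,0.6,0.167,0,0.12]]]}}

```text
time: 7.03
tool_pos: [0.5426, -0.1536, 0.1767]
tool_rot: [0.001, 0.75, -0.662, -0.001]
contact_force: [0.2, -0.0, -0.6]
gripper_width: 0.561
```

Emit:
{"fn": "carry_out", "kwargs": {"moves": [[[0,0,0,0.6,0.167,0,0.12],[0,0,0,0.6,0.167,0,0.12],[0,0,0,0.6,0.167,0,0.12],[0,0,0,0.6,0.167,0,0.12],[0,0,0,0.6,0.167,0,0.12],[0,0,0,0.6,0.167,0,0.12],[0,0,0,0.4,0.111,0,0.12],[0,0,0,0.2,0.056,0,0.12]]]}}

```text
time: 7.7
tool_pos: [0.5176, -0.3263, 0.1771]
tool_rot: [0.0, 0.749, -0.662, -0.001]
contact_force: [0.2, 0.2, -0.9]
gripper_width: 0.56
```

Emit:
{"fn": "carry_out", "kwargs": {"moves": [[[0,0,0,0.3,0.08,0,0.12],[0,0,0,0.2,0.06,0,0.12],[0,0,0,0,0,0,0.12],[0,0,0,0,0,0,0.12],[0,0,0,0,0,0,0.12]]]}}

```text
time: 8.12
tool_pos: [0.5166, -0.344, 0.1784]
tool_rot: [-0.0, 0.75, -0.661, -0.0]
contact_force: [1.0, -0.6, -1.4]
gripper_width: 0.562
```

```bash
python3 go.py 0.517 -0.347 0.18;python3 - <<'E'
from plant import *
from h import *
s=state(); f=grab_frame("wrist");pickle.dump((s,f),open("w6.pkl","wb")); cv2.imwrite("pics/w6.png",f["frame"][:,:,::-1])
E
```

```text
tcp [ 0.5166 -0.344   0.1784] toolx yaw -82.73714895713522 tilt z [-0.      0.0005 -1.    ] w 0.5616854446616186 F [ 0.9799 -0.5638 -1.3689] t 8.1167
shift units (0.04): [ 0.0751  0.0005 -0.0388] dist 0.003380695119838689 rows 0.08451737799596722
```

View pics/w6.png

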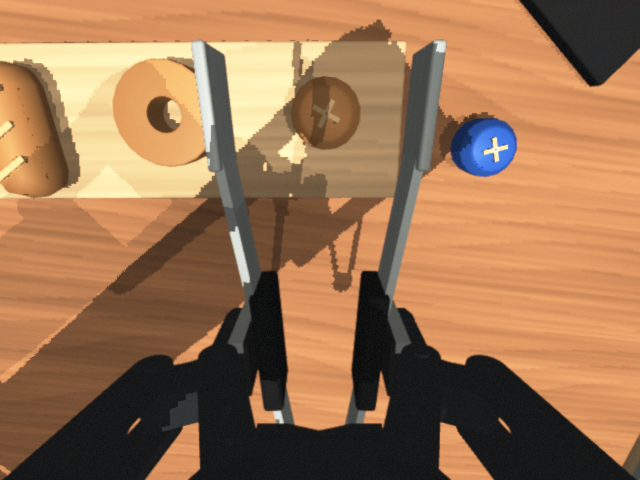

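```bash
python3 - <<'E'
from h import *
np.set_printoptions(precision=4,suppress=True)
s,f=pickle.load(open("w6.pkl","rb")); T=tcp(s); W=T@f["hand_eye"]
tt=lambda P:T[:3,:3].T@(P-T[:3,3])
for u,v,z in [(325,111,.086),(294,112,.066),(359,112,.066),(326,76,.07),(326,150,.07),(100,198,.045),(380,197,.045)]:
    P=onz(f,u,v,z,W); print(u,v,P,tt(P),dep(f,u,v,W))
E
```

```text
325 111 [ 0.6014 -0.337   0.086 ] [ 0.0038 -0.0849  0.0924] [ 0.6014 -0.337   0.085 ]
294 112 [ 0.5986 -0.3167  0.066 ] [-0.0167 -0.0847  0.1125] [ 0.5985 -0.3174  0.0766]
359 112 [ 0.6041 -0.3599  0.066 ] [ 0.0268 -0.0847  0.1124] [ 0.6038 -0.3591  0.074 ]
326 76 [ 0.6228 -0.335   0.07  ] [ 0.0045 -0.1064  0.1085] [ 0.6254 -0.3351  0.0454]
326 150 [ 0.577  -0.3411  0.07  ] [ 0.0048 -0.0602  0.1084] [ 0.5751 -0.3419  0.0446]
100 198 [ 0.5166 -0.1712  0.045 ] [-0.1714 -0.0218  0.1335] [ 0.516 -0.17   0.043]
380 197 [ 0.5451 -0.3883  0.045 ] [ 0.0476 -0.0226  0.1334] [ 0.5446 -0.3888  0.0426]
```

Emit:
{"fn": "carry_out", "kwargs": {"moves": [[[0,0,0,0.11,-0.05,0.2,0.12],[0,0,0,0,0,0.4,0.12],[0,0,0,0,0,0.4,0.12],[0,0,0,0,0,0.4,0.12],[0,0,0,0,0,0.2,0.12],[0,0,0,0,0,0,0.12],[0,0,0,0,0,0,0.12]]]}}

```text
time: 8.75
tool_pos: [0.5189, -0.3485, 0.114]
tool_rot: [0.0, 0.75, -0.661, -0.001]
contact_force: [0.2, -0.3, -1.2]
gripper_width: 0.561
```

```bash
python3 go.py 0.517 -0.347 0.048;python3 - <<'E'
from plant import *
from h import *
s=state(); f=grab_frame("wrist");pickle.dump((s,f),open("w7.pkl","wb")); cv2.imwrite("pics/w7.png",f["frame"][:,:,::-1])
T=tcp(s); W=T@f["hand_eye"]
P=onz(f,320,100,.086,W); print(P)
E
```

```text
tcp [ 0.5189 -0.3485  0.114 ] toolx yaw -82.75960657128303 tilt z [-0.0008  0.0007 -1.    ] w 0.5611017590395047 F [ 0.2106 -0.3175 -1.1553] t 8.75
shift units (0.04): [-0.0424  0.0412  1.6497] dist 0.06602848077346772 rows 1.650712019336693
[ 0.6064497  -0.33791585  0.086     ]
```

View pics/w7.png

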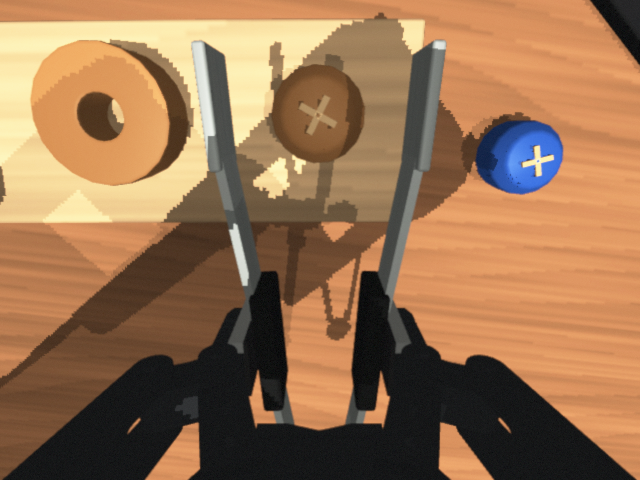

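Emit:
{"fn": "carry_out", "kwargs": {"moves": [[[0,0,0,0,0,0.2,0.12],[0,0,0,0,0,0.4,0.12],[0,0,0,0,0,0.4,0.12],[0,0,0,0,0,0.35,0.12],[0,0,0,0,0,0.2,0.12],[0,0,0,0,0,0.08,0.12],[0,0,0,0,0,0,0.12],[0,0,0,0,0,0,0.12]]]}}

```text
time: 9.47
tool_pos: [0.5193, -0.3492, 0.0499]
tool_rot: [-0.0, 0.75, -0.661, 0.0]
contact_force: [0.5, -0.6, -0.5]
gripper_width: 0.561
```

```bash
python3 go.py 0.517 -0.347 0.048;python3 - <<'E'
from plant import *
from h import *
s=state(); f=grab_frame("wrist");pickle.dump((s,f),open("w8.pkl","wb")); cv2.imwrite("pics/w8.png",f["frame"][:,:,::-1])
f=grab_frame("scene"); cv2.imwrite("pics/s8.png",cv2.resize(f["frame"][240:440,140:400,::-1],None,fx=3,fy=3))
E
```

```text
tcp [ 0.5193 -0.3492  0.0499] toolx yaw -82.7879078833995 tilt z [ 0.0007 -0.0006 -1.    ] w 0.5610168752831082 F [ 0.5061 -0.5632 -0.4904] t 9.4667
shift units (0.04): [-0.0627  0.0506  0.0468] dist 0.0037250149114646312 rows 0.09312537278661578
```

View pics/w8.png

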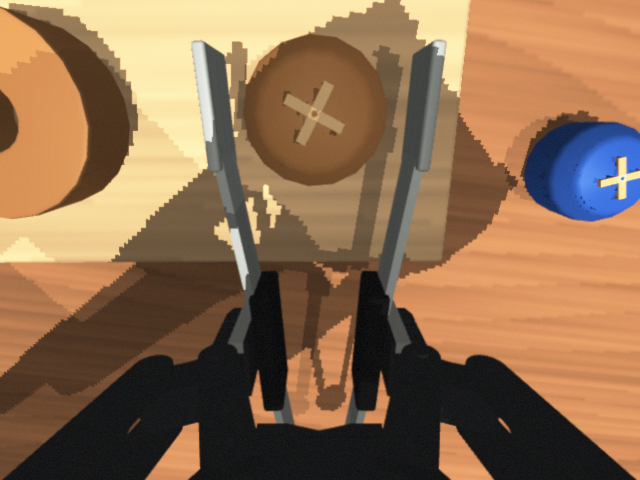

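View pics/s8.png

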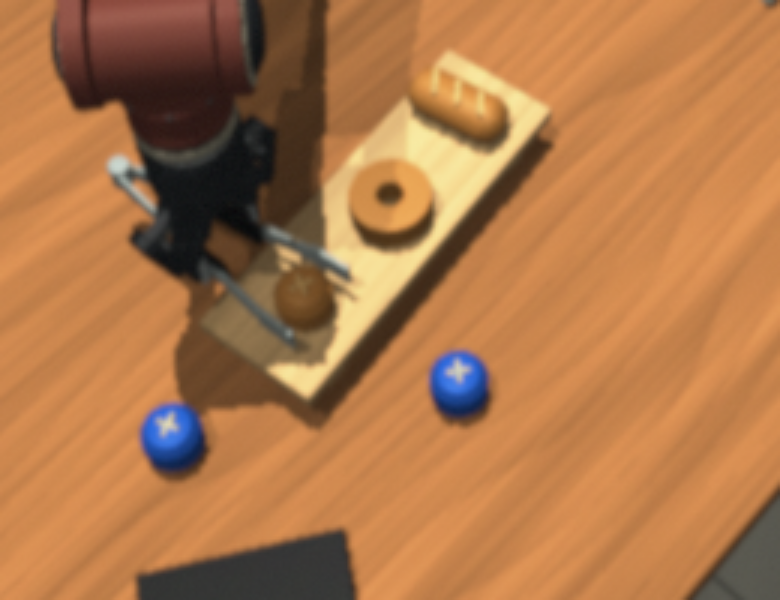

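Emit:
{"fn": "carry_out", "kwargs": {"moves": [[[0,0,0,-0.03,0,0.02,0.05],[0,0,0,0,0,0,0],[0,0,0,0,0,0,-0.08],[0,0,0,0,0,0,-0.15],[0,0,0,0,0,0,-0.25],[0,0,0,0,0,0,-0.5],[0,0,0,0,0,0,-1],[0,0,0,0,0,0,-1]]]}}

```text
time: 10.23
tool_pos: [0.519, -0.3478, 0.0488]
tool_rot: [-0.0, 0.75, -0.661, 0.0]
contact_force: [-1.2, 0.8, 1.2]
gripper_width: 0.435
```

Emit:
{"fn": "carry_out", "kwargs": {"moves": [[[0,0,0,0,0,0,-1],[0,0,0,0,0,0,-1],[0,0,0,0,0,0,-1],[0,0,0,0,0,0,-1]]]}}

```text
time: 10.57
tool_pos: [0.5189, -0.3478, 0.0487]
tool_rot: [-0.0, 0.75, -0.661, 0.0]
contact_force: [-0.4, 0.5, 2.3]
gripper_width: 0.434
```

```bash
python3 go.py 0.517 -0.347 0.17;python3 - <<'E'
from plant import *
from h import *
s=state(); f=grab_frame("wrist");pickle.dump((s,f),open("w9.pkl","wb")); cv2.imwrite("pics/w9.png",f["frame"][:,:,::-1])
E
```

```text
tcp [ 0.5189 -0.3478  0.0487] toolx yaw -82.78927397222634 tilt z [ 0.0003 -0.0002 -1.    ] w 0.4343510513577899 F [-0.3638  0.5152  2.3473] t 10.5667
shift units (0.04): [-0.0254  0.0448 -3.0322] dist 0.1213074077108248 rows 3.0326851927706198
```

View pics/w9.png

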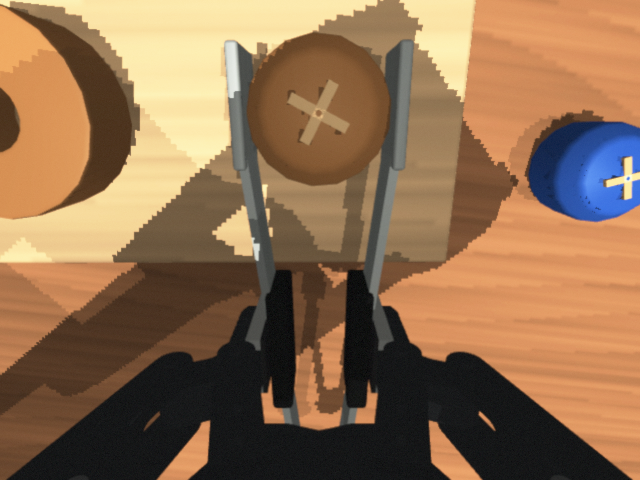

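Emit:
{"fn": "carry_out", "kwargs": {"moves": [[[0,0,0,0,0,-0.1,-1],[0,0,0,0,0,-0.2,-1],[0,0,0,0,0,-0.3,-1],[0,0,0,0,0,-0.4,-1],[0,0,0,0,0,-0.4,-1],[0,0,0,0,0,-0.4,-1],[0,0,0,0,0,-0.4,-1],[0,0,0,0,0,-0.4,-1]]]}}

```text
time: 11.28
tool_pos: [0.5188, -0.3477, 0.1543]
tool_rot: [0.0, 0.75, -0.661, 0.0]
contact_force: [0.2, -0.4, -3.3]
gripper_width: 0.433
```

Emit:
{"fn": "carry_out", "kwargs": {"moves": [[[0,0,0,0,0,-0.3,-1],[0,0,0,0,0,-0.1,-1],[0,0,0,0,0,0,-1],[0,0,0,0,0,0,-1],[0,0,0,0,0,0,-1],[0,0,0,0,0,0,-1],[0,0,0,0,0,0,-1]]]}}

```text
time: 11.87
tool_pos: [0.5183, -0.3473, 0.1672]
tool_rot: [0.0, 0.75, -0.661, -0.001]
contact_force: [0.3, -0.5, -2.3]
gripper_width: 0.433
```

```bash
python3 go.py 0.519 -0.347 0.169;python3 - <<'E'
from plant import *
from h import *
s=state(); f=grab_frame("wrist");pickle.dump((s,f),open("w10.pkl","wb")); cv2.imwrite("pics/w10.png",f["frame"][:,:,::-1])
T=tcp(s); W=T@f["hand_eye"]; print(dep(f,317,113,W),dep(f,300,80,W))
f=grab_frame("scene"); cv2.imwrite("pics/s10.png",cv2.resize(f["frame"][200:400,140:400,::-1],None,fx=3,fy=3))
E
```

```text
tcp [ 0.5183 -0.3473  0.1672] toolx yaw -82.7898818425052 tilt z [-0.0017  0.0014 -1.    ] w 0.43267524651441713 F [ 0.2781 -0.5341 -2.2694] t 11.8667
shift units (0.04): [-0.0055 -0.0188 -0.0454] dist 0.0019784122766508647 rows 0.04946030691627162
[ 0.59941695 -0.33665409  0.2023443 ] [ 0.60751173 -0.33083401  0.20006977]
```

View pics/w10.png

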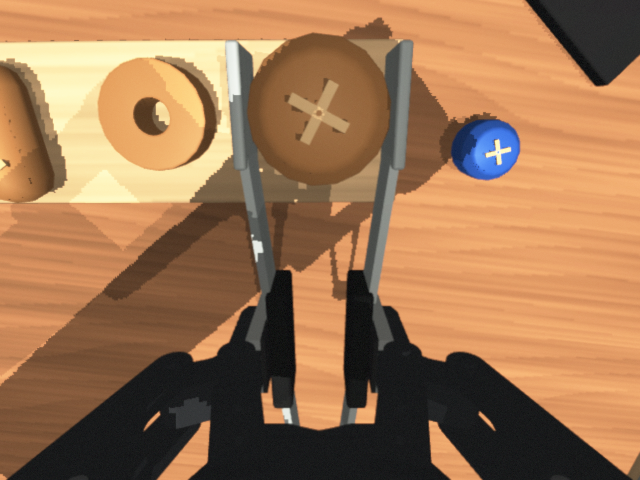

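View pics/s10.png

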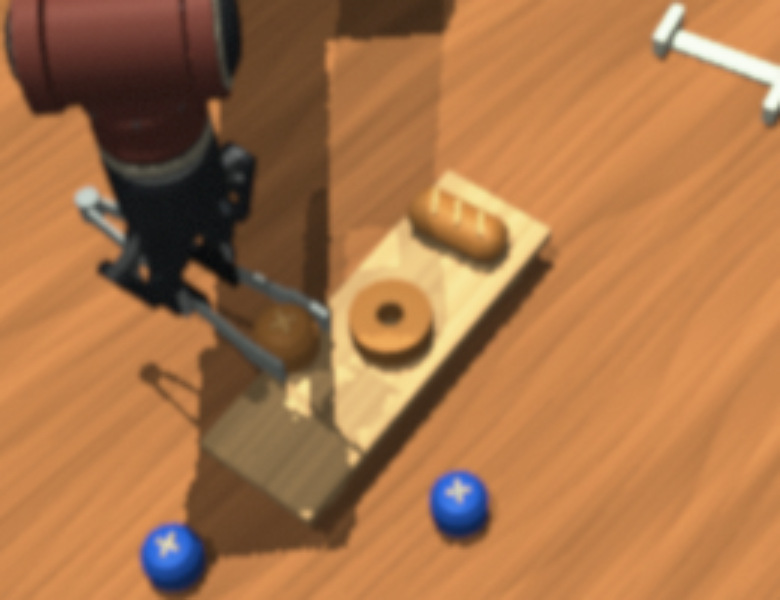

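Emit:
{"fn": "carry_out", "kwargs": {"moves": [[[0,0,0,0,0,-0.05,-1],[0,0,0,0,0,0,-1],[0,0,0,0,0,0,-1],[0,0,0,0,0,0,-1],[0,0,0,0,0,0,-1],[0,0,0,0,0,0,-1],[0,0,0,0,0,0,-1],[0,0,0,0,0,0,-1]]]}}

```text
time: 12.63
tool_pos: [0.5188, -0.3477, 0.1705]
tool_rot: [0.0, 0.75, -0.661, -0.0]
contact_force: [-0.7, -0.5, -2.2]
gripper_width: 0.429
```

```bash
python3 go.py 0.519 -0.347 0.169;python3 - <<'E'
from plant import *
from h import *
s=state(); f=grab_frame("wrist")
T=tcp(s); W=T@f["hand_eye"]; print(s["tool_pos"],dep(f,317,113,W),np.abs(s["joint_vel"]).max())
g=pickle.load(open("w10.pkl","rb"))[1]; print("held-region px diff",np.abs(f["frame"][40:180,225:410].astype(int)-g["frame"][40:180,225:410]).mean())
print(ticket.job_done())
E
```

```text
tcp [ 0.5188 -0.3477  0.1705] toolx yaw -82.78690396586046 tilt z [-0.0001  0.     -1.    ] w 0.42926480540961 F [-0.659  -0.5407 -2.1943] t 12.6333
shift units (0.04): [-0.0165 -0.0076  0.037 ] dist 0.0016502746258454304 rows 0.04125686564613576
[ 0.51878306 -0.34769346  0.17048171] [ 0.59984554 -0.33699439  0.20701083] 0.0013444514340329081
held-region px diff 2.7423552123552124
the job is handed in; nothing more can be done
None
```

I took the tongs off their rest, closed their jaws on the round roll, lifted it about 12 cm and handed the job in at about 12.7 s, still holding.

**Last checks:**
- **Height:** the arm had risen 12.2 cm (TCP 0.049 to 0.170 m). The roll's top read 0.207 m against 0.085 m on the board, also 12.2 cm.
- **Grip:** the opening settled at 0.43, about 36.5 to 37 mm over the grips. That matches the 37 mm given for jaws closed on the roll. It drifted very slightly, from 0.433 to 0.429, while holding.
- **Force:** the downward force was about 2.2 N, where the tongs and roll together should weigh about 1.6 N. The readings scatter by around 1 N, so I took this as agreement.
- **Stillness:** the joints were at rest, and the roll looked unchanged between the last two wrist pictures.
- **Other things:** the long roll and the bagel looked undisturbed in the last scene picture, taken just before a final 2 mm lift. The jam jar was not in that view, and the arm never came near it.

No check failed. The top and scene cameras disagreed with the wrist camera by a few millimetres, so I used the wrist view for the grasp and the roll.

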